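# Load the core saw's feed tube with the next two marble cores

## Task

Load the sloping feed tube of the core saw for the next job: the green marble core goes in first, down on the stop, and the red one behind it, end to end; lay each gently in the open gutter and let it slide down the tube. The green core lies in a tight row on the ribbed board: slide it endways along its lane until it can be gripped, and leave the white cores, the mallet and the chisel where they are. When both cores are down, slide the back-stop by its red knob down until it bears on the red core, then let go.

Things in the scene. Friction and masses are not known exactly. Their poses are not given: they have to be found in the camera images.
- tube: sloping aluminium feed tube of the saw. Origin: on its axis at the face of the rubber-padded stop at the low end; x: along the tube uphill, 20 degrees to the level; y: level, across; z: square to the tube, up. Closed tube (inside diameter 50 mm, outside 62) from x = 16 to 178 mm with a 25 mm slot along its top to see the cores. It is slippery: a core let go in it slides down to the stop or the core below
- tube_low (a point): point at the face of the stop where a resting core's axis meets it (2.6 mm below the tube's axis); axes as the tube's. Green core home: its centre 47 mm uphill of here. Red core home behind it: centre 143 mm uphill. The blade, its yellow guard and the motor are parked beside this end: y -50 to -280 mm, x below 30 mm, up to z = 200 mm
- gutter_mid (a point): loading place: point in the open gutter that runs uphill from the tube's mouth (x = 178 to 392 mm in the tube's frame), 245 mm uphill of the stop, at the height where a resting core's axis lies; axes as the tube's. The gutter's edges are 18 mm to either side of this point and 15 mm below it, so a core is laid in from above with a finger on either side. The gutter's metal is 3 mm thick
- backstop (a joint): travel of the back-stop in m: 0 fully uphill, growing downhill to 0.19; starts between 0 and 0.02. Its flat face is 335 mm minus the travel uphill of the tube's stop, so it bears on the red core at about 0.145. It slides stiffly on a 16 mm rod beside the gutter (tube frame y = -62 mm, z = -30 mm), about 3 N to push downhill, and stays where it is left
- backstop_knob (a point): centre of the back-stop's red knob: a cylinder of diameter 28 mm and 48 mm long, standing square to the tube above the middle of the gutter, its centre 68 mm out from the axis of a core lying there and 18 mm uphill of the back-stop's face. The steel arm below it, to the rod at -y, has its top 30 mm below this centre. Axes as the tube's; it moves with the back-stop
- core_board: fixed plywood board 215 (x) by 160 (y) by 12 mm, origin at the centre of its underside. Four ribs 8 mm wide and 8 mm high run its whole length along x, 45.4 mm apart: three lanes, centres at y = -45.4, 0, 45.4 mm. Three cores lie in the lanes side by side, touching, centres at x = -58 mm, their -x ends 2 mm inside the board's -x end (nearest the robot); towards +x the lanes are empty for 118 mm
- green_core_mid (a point): centre of the dark green marble core, a plain cylinder of diameter 45 mm and length 95 mm (about 0.4 kg), lying along its x axis in one of the three lanes of the board, 34.5 mm above the bench; which lane varies
- white_core_a_mid (a point): centre of a white marble core, same size as the green one, in another lane of the board; stays where it is
- white_core_b_mid (a point): centre of the other white marble core, same size, in the remaining lane; stays where it is
- red_core_mid (a point): centre of the dark red marble core, same size as the green one, lying along its x axis in a wooden vee cradle, its axis 47.5 mm above the bench. The cradle is 90 mm long and 74 mm wide, fixed, and its vee reaches up to 12 mm below the core's axis, 21 mm to either side, so that a finger fits down on either side of the core
- mallet_mid (a point): round beech mallet standing on its head, handle up: head of diameter 92 mm, 215 mm tall in all; this point is on its axis 50 mm above the bench. Bystander
- chisel_mid (a point): flat steel stone chisel lying on the bench, 215 mm long along its x axis, 26 mm wide, about 16 mm thick; this point is in the middle of its shank. Bystander
Not all that is in view belongs to the job. Of the things that look like the part that bears green_core_mid, the largest one is meant.

How it is judged:
By the outcome, as a careful person would: the job done as asked, in the order asked, and still so for the second after the job is handed in, with the robot touching nothing.
It also fails if it takes over 69 s, if anything falls off the work surface, if the arm or the gripper's body presses on something with over 40 N, if the wrist force passes 120 N, or if a joint passes its speed limit or range.

## Robot

A 7-joint arm with a two-finger parallel gripper is mounted at the origin on the work surface. World frame = base frame: x ahead of the robot, y to its left, z up, the work surface at z = 0. Lengths are in m, angles in rad, forces in N, time in s.
With the tool pointing down it reaches from about 0.4 to 0.85 m from the base axis. Payload 10.4 kg.
Tool frame: the origin (TCP) lies on the centre line of the jaws, within the pads' length; the fingertips stand 19 mm ahead of it and the grasp point (between the pads) is the TCP (bot.finger_overhang is the z of the fingertips in the tool frame, in m); z points along the fingers, x is the direction in which the jaws open and shut, and the axes are right-handed (so a half turn about z gives the same grasp; the last joint's range is limited). The gripper opens to 85 mm and grips with 20 to 120 N. Pads are 22 mm wide; open, the fingers measure 114 mm over their backs; the gripper's body (76 mm by 85 mm) begins 54 mm behind the grasp point. The pads swing forward as they close: fully open they stand 13 mm farther back than shut.
Start: joints at [-1.247, 0.332, -0.065, 1.46, 0.022, 1.35, -0.088], TCP at [0.212, 0.588, 0.25] pointing down, gripper open.
Joint ranges: [-2.6, 2.6], [-0.5, 2.12], [-1.47, 1.34], [0.16, 2.42], [-1.27, 4.41], [0.06, 2.06], [-2.6, 2.6]. Speed limits (rad/s): [2.22, 2.22, 2.79, 2.79, 3.14, 3.14, 3.14].

## Interface

Orientations are given as a unit quaternion [w, x, y, z].
In Python, from workcell import monitor, vision, hand_in, bot gives the robot as it stands. The module is installed in compiled form; this text tells all that it offers.
- The arm moves only by the tool drive_tool, never from a script. Its argument "series" is text: rows parted by semicolons, each of 7 numbers parted by spaces: the shift along the world's x, y, z in cm, then the turn, a rotation vector about the world's x, y, z in rad, then the closure, from 0 (fully open) to 1 (shut). In form: dx dy dz ax ay az claw; .... A call has 1 to 10 rows; each row is the pose to reach, as a shift and turn from the pose commanded when the call began; what a row does not reach only later rows make up. A row lasts 1/8 s, in which the tool goes at most 62.5 mm and 10.7 degrees, less where a joint would pass 70% of its speed; a pose out of reach is approached as far as the arm can. A call with a gripper value outside its range is refused whole. The fingers move at their own pace and stop on an object; "grip_force" is the grip in N (left out, the last holds). Time passes only in rows, so rows that repeat a pose let the fingers close. It gives the time, the measured TCP pose, the force and the opening at its end, in the units of the state.
- monitor.get_state(): the state, without advancing time (a new reading comes with each control period).
- vision.grab_frame(name): name is "side" or "top"; returns a dict with "img" (400x640x3 uint8, red, green, blue), "fx", "fy", "cx", "cy" (pixels), "k1" (the pictures are not rectified: a ray, as slopes to the right and down, at radius r is drawn at 1 + k1 r^2 times it, then the intrinsics apply), "T" (4x4, takes a point from camera to world coordinates). Camera axes: x right, y up, looking along -z (the intrinsics and any distortion apply to the point x, -y, -z); pixel columns grow to the right and rows downward; lengths in m; the calibration is good to about 2 mm. A picture is of the moment at which its call begins. There is no depth.
- hand_in(): hands the job in, once; it reports no verdict.
The state is a dict: "clock": time; "joint_positions": joint angles; "joint_velocities": joint speeds; "effort": joint torques, N m; "eef_pos": TCP position; "orientation": TCP orientation; "wrist_force": force on the tool from outside, world axes, zero at the start; "ft_torque": the same for the moment, N m; "opening": finger opening in m.
Only numpy, scipy, OpenCV 4.12 (cv2) and the standard library are available. Lean on these libraries where they do the work, as an engineer would, in place of code of your own. Each camera call takes 0.05 s, during which the arm holds its last target. There are 200 camera calls.

## Working session

There is one attempt and no reset: what is moved stays moved. The work goes in short steps, Python scripts to look and compute and a tool call to move; the robot and the scene stay as the last step left them, time stands still between calls to the robot, and variables do not carry over. Pictures are saved under pics/ and viewed, about 8 in all and at most 12, crops included, and the job is handed in when it is done.

Besides the shell and the picture viewer there is one more tool, called after "Call:" in YAML: its name, and indented under it one key for each argument. drive_tool: Moves the arm, as the interface text tells. Its arguments: {"type":"object","properties":{"series":{"type":"string"},"grip_force":{"type":"number"}},"required":["series"]}

```bash
mkdir -p pics; cat > h.py <<'E'
import numpy as np, cv2
from workcell import monitor, vision, bot
def grab(n):
    f=vision.grab_frame(n); return f
def save(f,p): cv2.imwrite(p,cv2.cvtColor(f["img"],cv2.COLOR_RGB2BGR))
def K(f): return np.array([[f["fx"],0,f["cx"]],[0,f["fy"],f["cy"]],[0,0,1.]])
def ray(f,uv):
    n=cv2.undistortPoints(np.array([[uv]],float),K(f),np.array([f["k1"],0,0,0.]))[0,0]
    T=np.array(f["T"]); return T[:3,3],T[:3,:3]@np.array([n[0],-n[1],-1])
def onz(f,uv,z):
    o,d=ray(f,uv); return o+d*(z-o[2])/d[2]
def two(f,a,g,b):
    o,d=ray(f,a);p,e=ray(g,b); A=np.c_[d,-e]; s=np.linalg.lstsq(A,p-o,rcond=None)[0]
    x,y=o+d*s[0],p+e*s[1]; return (x+y)/2,np.linalg.norm(x-y)
def proj(f,P):
    T=np.array(f["T"]); c=(np.array(P,float).reshape(-1,3)-T[:3,3])@T[:3,:3]
    c=c*[1,-1,-1]; return cv2.projectPoints(c.reshape(-1,1,3),np.zeros(3),np.zeros(3),K(f),np.array([f["k1"],0,0,0.]))[0][:,0]
E
python3 - <<'E'
from h import *
for n in("side","top"):
    f=grab(n); save(f,f"pics/{n}0.png"); print(n,f["fx"],f["k1"],np.round(f["T"],3).tolist())
print(monitor.get_state())
E
```

```text
side 466.4385282489511 -0.07766523521689622 [[0.826, 0.355, -0.439, -0.045], [-0.564, 0.486, -0.668, -0.783], [-0.024, 0.799, 0.601, 0.909], [0.0, 0.0, 0.0, 1.0]]
top 468.6989715521405 -0.13473360929164224 [[-0.009, 0.985, -0.17, 0.303], [-1.0, -0.01, -0.004, 0.023], [-0.005, 0.17, 0.985, 1.305], [0.0, 0.0, 0.0, 1.0]]
{'clock': 0.1, 'joint_positions': array([-1.24659984,  0.33281999, -0.06468713,  1.46082373,  0.02160256,
        1.34989131, -0.08851976]), 'joint_velocities': array([-0.00049486, -0.00219997,  0.00063374, -0.00094952,  0.00218231,
       -0.00064256, -0.00061531]), 'effort': array([ 1.55627320e-03, -6.26750064e+01,  4.94795095e-02, -3.92432106e+01,
        1.64842437e-02,  7.09520114e-03,  4.92045922e-05]), 'eef_pos': array([0.21233787, 0.58751122, 0.24960442]), 'orientation': array([ 3.82825843e-04,  8.18504222e-01,  5.74500174e-01, -4.92137032e-04]), 'wrist_force': array([ 0.27085876, -0.25502733, -0.27798927]), 'ft_torque': array([ 0.00819075, -0.00173576,  0.01474478]), 'opening': 0.08531910666021301}
```

View pics/side0.png

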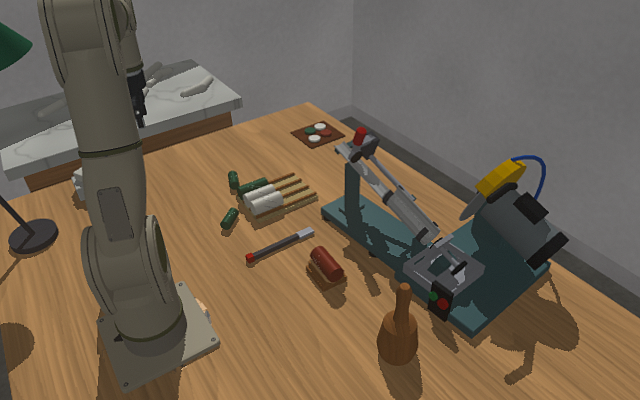

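View pics/top0.png

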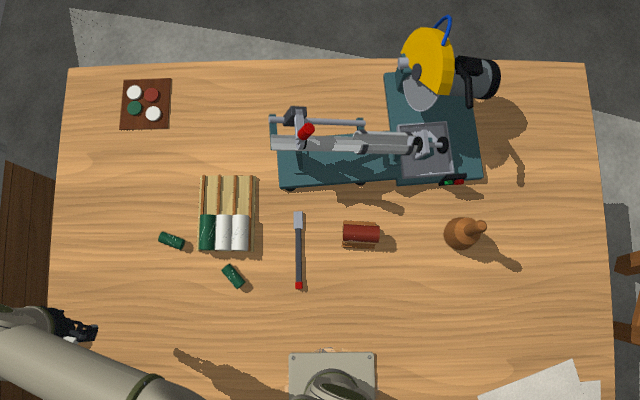

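The top view shows these green candidates: the core in the left lane of the board (207,232), loose stubs at (172,240) and (233,276), and a flat sample disc at (134,107). The one in the row on the board is the largest and fits the description. The red core is at (361,233), the red knob at (306,130), and the tube runs from about x=270 to 425 px. I'll confirm this in a crop.

```bash
cat > m.py <<'E'
from h import *
fs={n:grab(n) for n in("side","top")}
def blobs(f,lo,hi,lo2=None,hi2=None,amin=40):
    h=cv2.cvtColor(f["img"],cv2.COLOR_RGB2HSV); m=cv2.inRange(h,lo,hi)
    if lo2: m|=cv2.inRange(h,lo2,hi2)
    n,l,s,c=cv2.connectedComponentsWithStats(m)
    return [(s[i,4],np.round(c[i],1).tolist(),s[i,:4].tolist(),[np.round(x,1).tolist() if not np.isscalar(x) else round(x,1) for x in cv2.minAreaRect(np.argwhere(l==i)[:,::-1].astype(np.float32))]) for i in range(1,n) if s[i,4]>amin]
if __name__=="__main__":
  for n,f in fs.items():
    print(n,"green",*blobs(f,(50,80,15),(85,255,140)),sep="\n  ")
    print(n,"red",*blobs(f,(0,150,40),(6,255,255),(172,150,40),(180,255,255)),sep="\n  ")
  t=fs["top"]["img"]; s=fs["side"]["img"]
  a=cv2.resize(t[165:295,150:270],None,fx=4.5,fy=4.5,interpolation=cv2.INTER_CUBIC)
  cv2.imwrite("pics/c1.png",a[:,:,::-1])
  a=cv2.resize(t[95:195,255:455],None,fx=4,fy=4,interpolation=cv2.INTER_CUBIC)
  cv2.imwrite("pics/c2.png",a[:,:,::-1])
  a=cv2.resize(s[120:320,310:510],None,fx=3,fy=3,interpolation=cv2.INTER_CUBIC)
  cv2.imwrite("pics/c3.png",a[:,:,::-1])
E
python3 m.py
```

```text
side
  green
  (np.int32(904), [11.4, 46.2], [0, 22, 32, 49], [[15.5, 46.0], [48.0, 31.0], 90.0])
  (np.int32(45), [251.8, 183.1], [239, 178, 28, 11], [[252.5, 183.5], [4.1, 27.6], 67.2])
  (np.int32(43), [228.6, 213.7], [222, 208, 15, 14], [[228.3, 214.8], [5.7, 17.7], 45.0])
  (np.int32(74), [432.7, 295.5], [428, 291, 10, 10], [[432.8, 295.2], [9.9, 7.8], 45.0])
side
  red
  (np.int32(172), [359.1, 135.7], [353, 127, 14, 19], [[359.1, 135.7], [9.7, 18.9], 21.8])
  (np.int32(49), [325.6, 132.0], [321, 129, 10, 7], [[325.5, 132.0], [6.0, 9.0], 90.0])
  (np.int32(225), [326.3, 258.1], [311, 247, 31, 24], [[327.1, 259.3], [33.7, 11.8], 40.9])
  (np.int32(64), [249.7, 257.4], [246, 253, 9, 10], [[249.6, 257.6], [8.7, 7.8], 76.0])
  (np.int32(110), [442.5, 303.4], [437, 298, 12, 12], [[442.3, 303.3], [12.0, 9.9], 45.0])
top
  green
  (np.int32(157), [134.1, 107.5], [127, 101, 15, 14], [[134.1, 107.7], [13.0, 13.9], 63.4])
  (np.int32(42), [448.4, 182.1], [444, 180, 10, 5], [[448.5, 182.0], [4.0, 9.0], 90.0])
  (np.int32(506), [206.7, 231.9], [199, 214, 16, 36], [[206.5, 231.5], [35.0, 15.0], 90.0])
  (np.int32(254), [170.9, 240.3], [158, 232, 26, 17], [[170.9, 240.1], [25.3, 10.6], 21.0])
  (np.int32(249), [232.9, 275.9], [222, 264, 23, 24], [[233.0, 276.0], [24.4, 10.4], 49.4])
top
  red
  (np.int32(160), [151.0, 94.4], [144, 88, 15, 14], [[151.0, 94.5], [13.0, 14.0], 90.0])
  (np.int32(194), [305.6, 130.9], [298, 123, 17, 17], [[305.5, 131.0], [11.5, 17.9], 41.6])
  (np.int32(52), [458.7, 181.5], [454, 179, 10, 6], [[458.5, 181.5], [5.0, 9.0], 90.0])
  (np.int32(521), [360.9, 232.5], [343, 224, 37, 18], [[361.0, 232.9], [35.8, 16.2], 3.4])
  (np.int32(51), [298.3, 284.9], [295, 282, 8, 7], [[298.5, 285.0], [6.0, 7.0], 90.0])
```

View pics/c1.png

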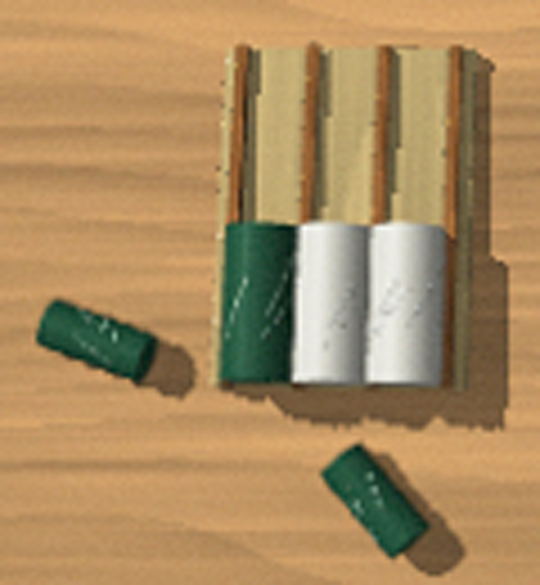

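View pics/c2.png

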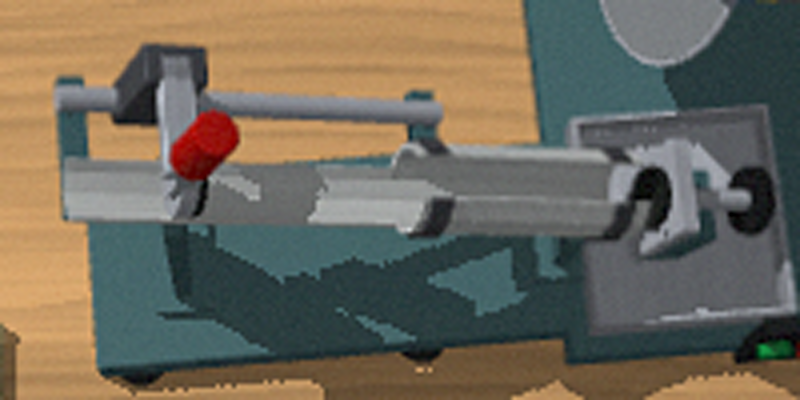

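View pics/c3.png

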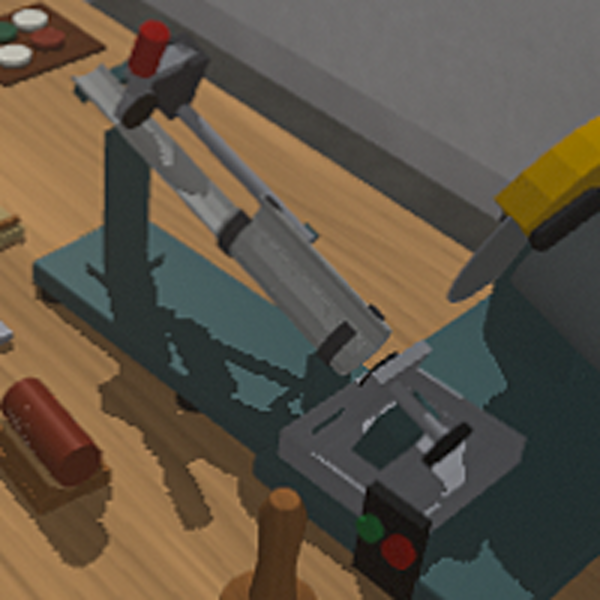

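The crop confirms that the core in the left lane of the board is the largest green one, 36 px long against about 25 px for the stubs. Next I need accurate tube points, so I'll make one enlarged composite.

```bash
python3 - <<'E'
import cv2,numpy as np
t=cv2.imread("pics/top0.png"); s=cv2.imread("pics/side0.png")
z=lambda a:cv2.resize(a,None,fx=5,fy=5,interpolation=cv2.INTER_CUBIC)
def p(im,x,y,w,h):
    a=z(im[y:y+h,x:x+w])
    for i in range(0,w,10): cv2.line(a,(i*5,0),(i*5,6),(0,0,255),1); cv2.putText(a,str(x+i),(i*5,14),0,.32,(0,0,255),1)
    for i in range(0,h,10): cv2.line(a,(0,i*5),(6,i*5),(0,0,255),1); cv2.putText(a,str(y+i),(7,i*5+4),0,.32,(0,0,255),1)
    return a
b=np.hstack([p(s,330,118,53,65),p(s,370,180,53,65),p(s,402,210,54,65)])
cv2.imwrite("pics/c4.png",np.vstack([p(t,265,110,160,55),b]))
E
```

```text
(no output)
```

View pics/c4.png

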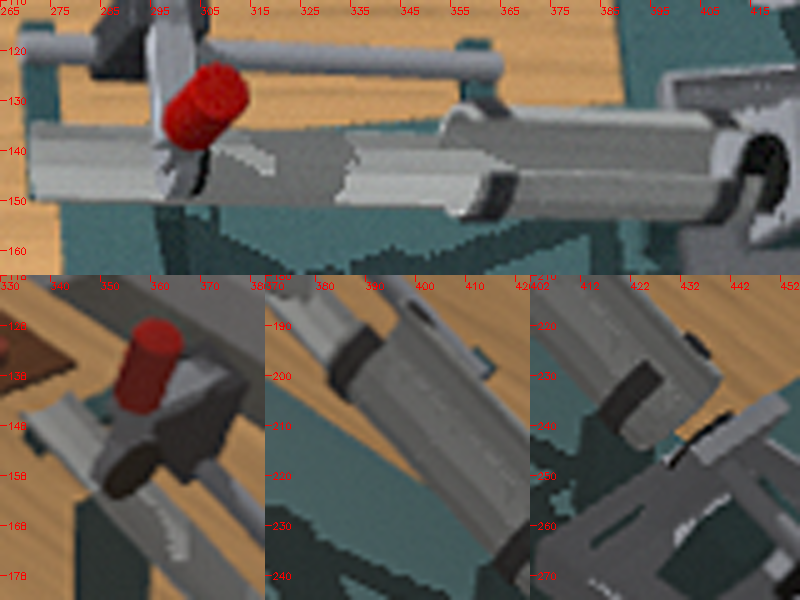

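```bash
python3 - <<'E'
from h import *
s,t=grab("side"),grab("top")
k,e=two(t,(305.6,130.9),s,(359.1,135.7)); print("knob",k.round(4),e)
a,e1=two(t,(271,135),s,(344,141.6)); b,e2=two(t,(271.5,150),s,(334.8,146.2)); print("gut end",a.round(4),e1,b.round(4),e2)
def plane(f,p,q,r,u): # bisecting plane of silhouettes p-q, r-u
    n=[]
    for x,y in((p,q),(r,u)):
        m=np.cross(ray(f,x)[1],ray(f,y)[1]); n.append(m/np.linalg.norm(m))
    m=n[0]+n[1]; return m/np.linalg.norm(m), ray(f,p)[0]
n1,o1=plane(t,(367,153.3),(405,154),(367,131),(405,132))
n2,o2=plane(s,(390,206),(427,245),(396,189),(440,230.5))
d=np.cross(n1,n2); d/=np.linalg.norm(d); d*=np.sign(d[1])
p=np.linalg.lstsq(np.array([n1,n2,[0,1,0]]),np.array([n1@o1,n2@o2,-.15]),rcond=None)[0]
print("axis dir",d,"slope",np.degrees(np.arcsin(d[2])),"yaw",np.degrees(np.arctan2(-d[0],d[1])),"pt",p)
# low end mid, mouth
print("low end",two(t,(411.5,144),s,(433.5,237.8)))
# green, red
for z in(.057,.0345): print("green box z",z,[onz(t,c,z).round(4) for c in((199,214),(215,214),(199,250),(215,250))])
print("green",onz(t,(206.9,231.9),.045).round(4))
print("red c",onz(t,(361,232.5),.06).round(4))
for z in(.06,):print([onz(t,c,z).round(4) for c in((343.2,232),(379.5,234))])
print("board far corners", [onz(t,c,.012).round(4) for c in((150+225/4.5,165+45/4.5),(150+490/4.5,165+50/4.5))])
E
```

```text
knob [0.6397 0.0551 0.2882] 0.0034328799058324752
gut end [0.6525 0.1399 0.2249] 0.0013079591842966535 [0.6168 0.1379 0.223 ] 0.0014988141531895739
axis dir [-0.05151367  0.96469338  0.25828865] slope 14.968540892663896 yaw 3.056634745292008 pt [ 0.65864692 -0.15        0.13466796]
low end (array([ 0.66153426, -0.22127038,  0.11481726]), np.float64(0.0024610308895660644))
green box z 0.057 [array([0.4873, 0.3524, 0.057 ]), array([0.4869, 0.3082, 0.057 ]), array([0.3896, 0.3495, 0.057 ]), array([0.3895, 0.3059, 0.057 ])]
green box z 0.0345 [array([0.4906, 0.3583, 0.0345]), array([0.4903, 0.3134, 0.0345]), array([0.3912, 0.3554, 0.0345]), array([0.391 , 0.311 , 0.0345])]
green [0.4396 0.3321 0.045 ]
red c [ 0.4328 -0.0851  0.06  ]
[array([ 0.4347, -0.0377,  0.06  ]), array([ 0.4282, -0.1345,  0.06  ])]
board far corners [array([0.6065, 0.3653, 0.012 ]), array([0.6009, 0.1958, 0.012 ])]
```

The composite (view 6) shows the gutter's uphill end corners at top (271,135)/(271.5,150) and side (344,142)/(335,146). The tube's low end is at top (411,144) and side (433,238). Triangulated, these agree with the given slope and lengths. Next I'll refine the poses of the board and the red core.

```bash
python3 - <<'E'
from h import *
t=grab("top"); h=cv2.cvtColor(t["img"],cv2.COLOR_RGB2HSV)
def edge(lo,hi,box,z,side,ax,rows):
    x0,y0,x1,y1=box; m=cv2.inRange(h,lo,hi)[y0:y1,x0:x1]; P=[]
    for r in rows:
        if ax==0: c=np.where(m[r-y0])[0]+x0; q=(c.min()-.5 if side<0 else c.max()+.5,r)
        else: c=np.where(m[:,r-x0])[0]+y0; q=(r,c.min()-.5 if side<0 else c.max()+.5)
        P.append(onz(t,q,z))
    P=np.array(P); i,j=(0,1) if ax==0 else (1,0)
    f=np.polyfit(P[:,i],P[:,j],1); return P[:,i].mean().round(4),P[:,j].mean().round(4),f[0].round(4),P[:,j].std().round(4)
z=.0345
print("green L",edge((50,80,15),(85,255,140),(190,205,222,255),z,-1,0,range(218,247)))
print("green R",edge((50,80,15),(85,255,140),(190,205,222,255),z,1,0,range(218,247)))
print("white R",edge((0,0,120),(180,45,255),(215,205,256,255),z,1,0,range(218,247)))
print("green near(z.02)/far(.057)",edge((50,80,15),(85,255,140),(190,205,222,255),.022,1,1,range(203,212)),edge((50,80,15),(85,255,140),(190,205,222,255),.057,-1,1,range(203,212)))
z=.0475
R=((0,100,30),(8,255,255),(335,215,385,250))
print("red top/bot",edge(*R,z,-1,1,range(347,376)),edge(*R,z,1,1,range(347,376)))
print("red ends",edge(*R,.035,-1,0,range(229,237)),edge(*R,.07,1,0,range(229,237)))
print(bot.finger_overhang, proj(t,[.434,-.085,.0475]))
E
```

```text
green L (np.float64(0.4407), np.float64(0.3561), np.float64(-0.0033), np.float64(0.0009))
green R (np.float64(0.4404), np.float64(0.3143), np.float64(-0.0091), np.float64(0.001))
white R (np.float64(0.4399), np.float64(0.2283), np.float64(-0.0043), np.float64(0.001))
green near(z.02)/far(.057) (np.float64(0.3362), np.float64(0.3934), np.float64(0.0031), np.float64(0.0)) (np.float64(0.3302), np.float64(0.4864), np.float64(0.108), np.float64(0.0012))
red top/bot (np.float64(-0.0867), np.float64(0.455), np.float64(0.0738), np.float64(0.0018)) (np.float64(-0.0857), np.float64(0.4112), np.float64(0.0741), np.float64(0.002))
red ends (np.float64(0.436), np.float64(-0.0369), np.float64(-0.0172), np.float64(0.0001)) (np.float64(0.4312), np.float64(-0.1334), np.float64(-0.0293), np.float64(0.0002))
0.019 [[360.54693624 232.5510841 ]]
```

```bash
python3 - <<'E'
from h import *
t=grab("top"); h=cv2.cvtColor(t["img"],cv2.COLOR_RGB2HSV)
m=cv2.inRange(h,(5,120,60),(16,255,230))
for (a,b) in((197,212),(212,226),(227,242),(243,258)):
    P=np.array([onz(t,(np.where(m[r,a:b])[0].mean()+a,r),.02) for r in range(180,212) if m[r,a:b].any()])
    if len(P)>5:
        f=np.polyfit(P[:,0],P[:,1],1); print(len(P),"rib y at x=.44:",np.polyval(f,.44).round(4),"at .54",np.polyval(f,.54).round(4))
for r in (190,232): print(r,[tuple(int(v) for v in h[r,c]) for c in range(194,260,1)][:8], [ (c,int(h[r,c,1]),int(h[r,c,2])) for c in range(243,260)])
E
```

```text
32 rib y at x=.44: 0.3565 at .54 0.3597
32 rib y at x=.44: 0.3103 at .54 0.3086
32 rib y at x=.44: 0.265 at .54 0.2633
32 rib y at x=.44: 0.2134 at .54 0.2138
190 [(16, 127, 186), (16, 124, 189), (15, 123, 188), (16, 126, 184), (16, 127, 186), (18, 115, 197), (22, 102, 198), (17, 125, 175)] [(243, 104, 188), (244, 105, 187), (245, 102, 185), (246, 102, 192), (247, 101, 199), (248, 101, 181), (249, 135, 155), (250, 157, 146), (251, 174, 141), (252, 131, 107), (253, 95, 110), (254, 103, 119), (255, 116, 88), (256, 130, 96), (257, 120, 98), (258, 118, 95), (259, 122, 165)]
232 [(16, 121, 189), (16, 124, 189), (16, 120, 191), (19, 113, 192), (22, 109, 198), (43, 80, 115), (75, 155, 89), (74, 149, 89)] [(243, 7, 146), (244, 9, 135), (245, 19, 118), (246, 18, 113), (247, 14, 109), (248, 52, 88), (249, 166, 86), (250, 181, 72), (251, 105, 100), (252, 103, 111), (253, 107, 110), (254, 104, 98), (255, 116, 110), (256, 144, 106), (257, 122, 111), (258, 127, 114), (259, 126, 111)]
```

Measured poses:
- **Green core:** axis at y≈0.333, x≈0.392–0.487, with the board square to the world axes. The ribs, the outer edges and the mask agree.
- **Red core:** (0.433, -0.085), yaw -4.2°.
- **Gutter mid:** (0.645, -0.004, 0.188), tube yaw about 4°.

Now I'll move behind the green core with the fingers shut.

Call:
drive_tool:
  series: "3 -5 -2 0 0 .07 .3; 6 -10 -4 0 0 .14 .6; 9 -15 -6 0 0 .2 1; 12 -20 -8 0 0 .27 1; 15.3 -25.4 -10 0 0 .34 1; 15.3 -25.4 -13 0 0 .34 1; 15.3 -25.4 -16 0 0 .34 1; 15.3 -25.4 -16 0 0 .34 1; 15.3 -25.4 -16 0 0 .34 1"
  grip_force: 40

```text
clock: 1.52
eef_pos: [0.3658, 0.3344, 0.0915]
orientation: [-0.0, 0.709, 0.705, 0.001]
wrist_force: [0.3, 0.1, -0.1]
opening: 0.0
```

Call:
drive_tool:
  series: "0 0 -2.5 0 0 0 1; 0 0 -4.5 0 0 0 1; 0 0 -4.5 0 0 0 1; 1 0 -4.5 0 0 0 1; 2 0 -4.5 0 0 0 1; 3 0 -4.5 0 0 0 1; 4 0 -4.5 0 0 0 1; 5 0 -4.5 0 0 0 1"

```text
clock: 2.52
eef_pos: [0.4162, 0.3338, 0.0454]
orientation: [-0.0, 0.71, 0.705, -0.0]
wrist_force: [-1.9, 0.3, -0.7]
opening: 0.0003
```

Call:
drive_tool:
  series: "1 0 0 0 0 0 1; 2 0 0 0 0 0 1; 3 0 0 0 0 0 1; 4 0 0 0 0 0 1; 5 0 0 0 0 0 1; 5.8 0 0 0 0 0 1; 5.8 0 0 0 0 0 1; 5 0 0 0 0 0 1; 5 0 4 0 0 0 1;5 0 8 0 0 0 .5"

```text
clock: 3.78
eef_pos: [0.4642, 0.3338, 0.126]
orientation: [-0.0, 0.709, 0.705, -0.001]
wrist_force: [-0.1, 0.7, 0.5]
opening: 0.0169
```

```bash
python3 - <<'E'
from m import *
f=fs["top"]; t=f["img"]
print(*blobs(f,(50,80,15),(85,255,140),amin=150),sep="\n")
cv2.imwrite("pics/c5.png",cv2.resize(np.hstack([t[150:290,150:290],fs["side"]["img"][130:270,190:330]]),None,fx=2.8,fy=2.8)[:,:,::-1]); print(monitor.get_state()["eef_pos"])
E
```

```text
(np.int32(158), [134.2, 107.6], [127, 101, 15, 14], [[134.1, 107.7], [13.0, 13.9], 63.4])
(np.int32(411), [208.1, 195.2], [198, 181, 19, 31], [[207.1, 196.0], [17.3, 29.9], 3.8])
[0.46659097 0.33554426 0.12994217]
```

View pics/c5.png

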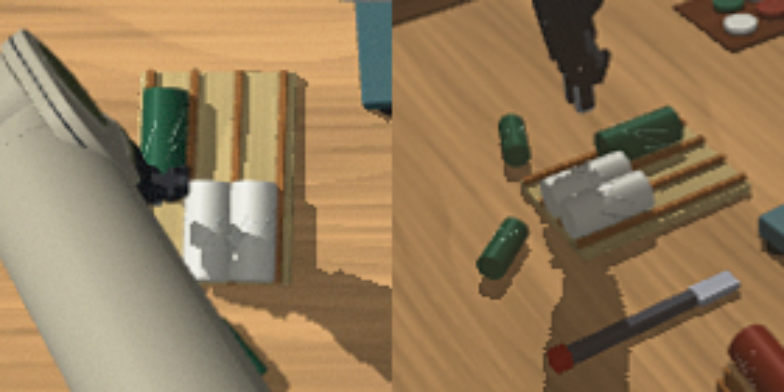

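The core has slid down its lane and the white cores haven't moved (view 7). Now I'll open the gripper over it.

Call:
drive_tool:
  series: "3 0 0 0 0 0 0; 6.4 0 0 0 0 0 0; 6.4 0 0 0 0 0 0; 6.4 0 -2 0 0 0 0; 6.4 0 -3 0 0 0 0; 6.4 0 -3 0 0 0 0; 6.4 0 -3 0 0 0 0; 6.4 0 -3 0 0 0 0"

```text
clock: 4.88
eef_pos: [0.5296, 0.334, 0.0959]
orientation: [0.0, 0.709, 0.705, 0.0]
wrist_force: [0.8, 0.0, 0.3]
opening: 0.0855
```

Call:
drive_tool:
  series: "0 0 -2 0 0 0 0; 0 0 -4 0 0 0 0; 0 0 -5.4 0 0 0 0; 0 0 -5.4 0 0 0 0; 0 0 -5.4 0 0 0 1; 0 0 -5.4 0 0 0 1; 0 0 -5.4 0 0 0 1; 0 0 -5.4 0 0 0 1; 0 0 -5.4 0 0 0 1"
  grip_force: 50

```text
clock: 6.0
eef_pos: [0.5299, 0.3343, 0.0422]
orientation: [-0.0, 0.709, 0.705, 0.001]
wrist_force: [-0.6, 0.3, 5.6]
opening: 0.0436
```

Call:
drive_tool:
  series: "0 0 0 0 0 0 .5; 0 0 0 0 0 0 .3; 0 0 -.2 0 0 0 .3; 0 0 -.2 0 0 0 .3; 0 0 -.2 0 0 0 1; 0 0 -.2 0 0 0 1; 0 0 -.2 0 0 0 1; 0 0 -.2 0 0 0 1"
  grip_force: 50

```text
clock: 7.0
eef_pos: [0.5294, 0.3338, 0.0393]
orientation: [-0.0, 0.709, 0.705, 0.0]
wrist_force: [-1.1, -0.2, -0.1]
opening: 0.0434
```

Call:
drive_tool:
  series: "0 0 1 0 0 0 1; 0 0 3 0 0 0 1; 0 0 6 0 0 0 1; 0 0 10 0 0 0 1; 0 0 14 0 0 0 1; 0 0 18 0 0 0 1; 0 0 20 0 0 0 1; 0 0 20 0 0 0 1"
  grip_force: 60

```text
clock: 8.0
eef_pos: [0.5301, 0.3341, 0.2422]
orientation: [0.0, 0.71, 0.705, 0.002]
wrist_force: [0.7, 0.3, -4.4]
opening: 0.0433
```

```bash
cat > k.py <<'E'
from h import *
from scipy.spatial.transform import Rotation as R
psi=np.radians(4.1); x=np.array([-np.sin(psi)*np.cos(np.radians(20)),np.cos(psi)*np.cos(np.radians(20)),np.sin(np.radians(20))])
y=-np.array([np.cos(psi),np.sin(psi),0]); z=np.cross(x,y)
G=np.array([.6453,-.0045,.1885])
Rt=R.from_matrix(np.c_[-y,np.cross(-z,-y),-z]) # tool at gutter
def now():
    s=monitor.get_state(); q=s["orientation"]; return s["eef_pos"],R.from_quat(np.r_[q[1:],q[0]]),s
E
python3 - <<'E'
from k import *
p,r,s=now()
print(x.round(4),z.round(4),"rotvec",(Rt*r.inv()).as_rotvec().round(4), r.as_matrix().round(3).tolist())
for d in(.07,0): print(d,"shift cm",(100*(G+(.0048+d)*z-p)).round(2))
print(s["joint_positions"].round(2))
E
```

```text
[-0.0672  0.9373  0.342 ] [ 0.0245 -0.3411  0.9397] rotvec [ 0.2625  0.2843 -1.4751] [[0.007, 1.0, 0.003], [1.0, -0.007, 0.003], [0.003, 0.003, -1.0]]
0.07 shift cm [ 11.71 -36.41   1.66]
0 shift cm [ 11.53 -34.03  -4.92]
[-0.74  0.33  0.13  1.48 -0.04  1.33  0.96]
```

Call:
drive_tool:
  series: "-1 -3 1 .026 .028 -.147 1; -2 -7 2 .052 .057 -.295 1; -3 -11 3 .079 .085 -.442 1; -3 -15 4 .105 .114 -.59 1; -3 -19 4 .131 .142 -.737 1; -3 -23 4 .157 .17 -.885 1; -3 -27 4 .184 .199 -1.032 1; -3 -31 4 .21 .227 -1.18 1; -3 -35 4 .236 .256 -1.327 1; -3 -36.4 4 .2625 .2843 -1.475 1"

```text
clock: 9.25
eef_pos: [0.4987, -0.0332, 0.2785]
orientation: [-0.175, 0.984, 0.031, -0.008]
wrist_force: [-0.3, 0.6, -5.3]
opening: 0.0431
```

```bash
python3 - <<'E'
from k import *
p,r,s=now()
print(p,"rotvec",(Rt*r.inv()).as_rotvec().round(4),s["opening"],s["wrist_force"],s["joint_velocities"].round(2))
for d in(.07,0): print(d,"shift cm",(100*(G+(.0048+d)*z-p)).round(2))
E
```

```text
[ 0.49874613 -0.03324719  0.27850321] rotvec [-0.0029 -0.0048  0.0076] 0.043114924851048717 [-0.32976339  0.55897114 -5.29326882] [ 0.16 -0.    0.18  0.07 -0.28 -0.03 -0.78]
0.07 shift cm [14.84  0.32 -1.97]
0 shift cm [14.67  2.71 -8.55]
```

Call:
drive_tool:
  series: "3 0 0 0 0 0 1; 7 0 -.5 0 0 0 1; 11 0 -1 0 0 0 1; 14.7 0 -2 0 0 0 1; 14.7 0 -2 0 0 0 1; 14.7 0 -2 0 0 0 1; 14.7 0 -2 0 0 0 1"

```text
clock: 10.12
eef_pos: [0.6458, -0.0305, 0.2599]
orientation: [-0.175, 0.984, 0.035, -0.007]
wrist_force: [-0.7, 0.4, -3.3]
opening: 0.0433
```

```bash
python3 - <<'E'
from m import *
from k import *
p,r,s=now()
print(p,"rotvec",(Rt*r.inv()).as_rotvec().round(4),s["opening"],s["wrist_force"])
for d in(.07,0.01,0): print(d,"shift cm",(100*(G+(.0048+d)*z-p)).round(2))
c=p-.0048*r.apply([0,0,-1]) 
a=fs["top"]["img"];b=fs["side"]["img"]
cv2.imwrite("pics/c6.png",np.hstack([cv2.resize(q,None,fx=4,fy=4,interpolation=cv2.INTER_CUBIC) for q in(a[95:195,265:365],b[100:200,325:425])])[:,:,::-1])
E
```

```text
[ 0.64602725 -0.0303534   0.26008055] rotvec [-0.0034 -0.0017 -0.0008] 0.04329950168314344 [-0.44240098 -0.2138275  -3.85059293]
0.07 shift cm [ 0.11  0.03 -0.13]
0.01 shift cm [-0.04  2.08 -5.77]
0 shift cm [-0.06  2.42 -6.71]
```

View pics/c6.png

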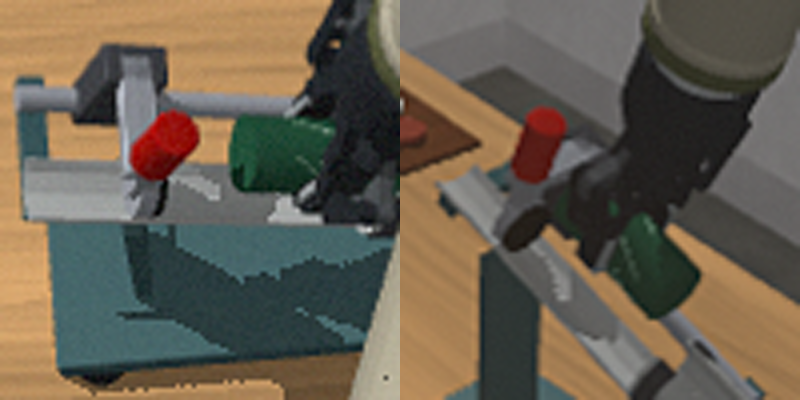

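View 8 shows the core held square above the gutter, clear of the knob. I'll lower it.

Call:
drive_tool:
  series: "0 .7 -1.9 0 0 0 1; 0 1.4 -3.8 0 0 0 1; 0 1.9 -5.2 0 0 0 1; 0 2.1 -5.8 0 0 0 1; 0 2.1 -5.8 0 0 0 1; 0 2.2 -6.1 0 0 0 1; 0 2.2 -6.1 0 0 0 1"

```text
clock: 11.1
eef_pos: [0.6465, -0.0084, 0.1985]
orientation: [-0.175, 0.984, 0.035, -0.007]
wrist_force: [0.4, 0.1, -4.6]
opening: 0.0432
```

Call:
drive_tool:
  series: "0 .07 -.19 0 0 0 1; 0 .07 -.19 0 0 0 1; 0 .14 -.38 0 0 0 1; 0 .14 -.38 0 0 0 1"

```text
clock: 11.6
eef_pos: [0.6472, -0.0072, 0.1954]
orientation: [-0.175, 0.984, 0.035, -0.006]
wrist_force: [2.8, -2.5, 1.5]
opening: 0.0435
```

Call:
drive_tool:
  series: "0 .07 -.19 0 0 0 1; 0 .07 -.19 0 0 0 1"

```text
clock: 11.85
eef_pos: [0.6475, -0.0073, 0.1952]
orientation: [-0.175, 0.984, 0.035, -0.005]
wrist_force: [-0.5, -5.1, 12.8]
opening: 0.0432
```

Call:
drive_tool:
  series: "0 -.03 .1 0 0 0 1; 0 -.03 .1 0 0 0 .4; 0 -.03 .1 0 0 0 .3; 0 -.03 .1 0 0 0 .25; 0 -.03 .1 0 0 0 .25; 0 -.03 .1 0 0 0 .25; 0 -.03 .1 0 0 0 .25"

```text
clock: 12.72
eef_pos: [0.6464, -0.0064, 0.1936]
orientation: [-0.175, 0.984, 0.036, -0.008]
wrist_force: [-0.0, 0.2, 0.7]
opening: 0.0639
```

```bash
python3 - <<'E'
from m import *
from k import *
p,r,s=now()
print(p,s["opening"],s["wrist_force"])
a=fs["top"]["img"];b=fs["side"]["img"]
cv2.imwrite("pics/c7.png",np.hstack([cv2.resize(q,None,fx=3,fy=3,interpolation=cv2.INTER_CUBIC) for q in(a[95:195,295:425],b[135:235,330:460])])[:,:,::-1])
E
```

```text
[ 0.64643278 -0.00638493  0.19364185] 0.06397439427938448 [-0.27892135 -0.85374897  0.18582349]
```

View pics/c7.png

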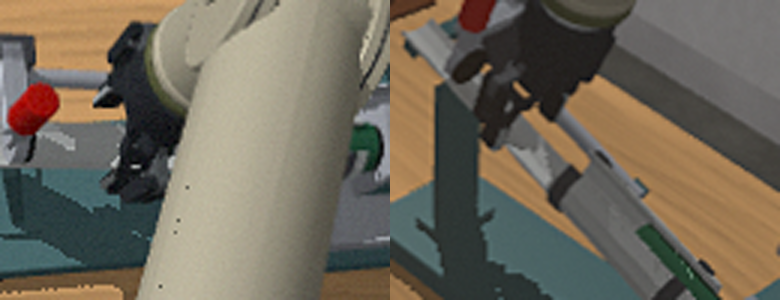

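The green core is down at the low end, seen through the slot (view 9). Now the red core.

```bash
cat >> k.py <<'E'
h=np.radians(-4.2); xr=np.array([np.cos(h),np.sin(h),0]); Rr=R.from_matrix(np.c_[xr,np.cross([0,0,-1],xr),[0,0,-1]])
E
python3 - <<'E'
from k import *
p,r,s=now(); print("rotvec",(Rr*r.inv()).as_rotvec().round(4),"shift",(100*(np.array([.4331,-.0852,.12])-p)).round(2),s["joint_positions"].round(2))
E
```

```text
rotvec [-0.3527 -0.0022 -0.1441] shift [-21.33  -7.88  -7.36] [-0.26  0.5   0.51  1.46 -0.59  1.38  0.44]
```

Call:
drive_tool:
  series: "0 -1 2.7 0 0 0 .25; 0 -2.7 7.5 0 0 0 .25; -4 -3.5 8 -.05 0 -.02 .2; -8 -4.5 6 -.13 0 -.05 0; -12 -6 3 -.2 0 -.08 0; -16 -7 0 -.27 0 -.11 0; -20 -7.9 -4 -.3527 -.0022 -.1441 0; -21.3 -7.9 -7.4 -.3527 -.0022 -.1441 0; -21.3 -7.9 -7.4 -.3527 -.0022 -.1441 0; -21.3 -7.9 -7.4 -.3527 -.0022 -.1441 0"

```text
clock: 14.08
eef_pos: [0.4349, -0.0856, 0.1211]
orientation: [0.0, 0.999, -0.037, 0.001]
wrist_force: [1.1, 0.1, -0.7]
opening: 0.0855
```

```bash
python3 - <<'E'
from k import *
p,r,s=now(); print(p,"rotvec",(Rr*r.inv()).as_rotvec().round(4),"shift",(100*(np.array([.4331,-.0852,.0545])-p)).round(2),s["opening"])
E
```

```text
[ 0.43488395 -0.08562607  0.12107745] rotvec [0.0001 0.0019 0.0004] shift [-0.18  0.04 -6.66] 0.0854916499913869
```

Call:
drive_tool:
  series: "-.1 0 -3 0 0 0 0; -.1 0 -5.5 0 0 0 0; -.1 0 -6.5 0 0 0 0; -.1 0 -6.5 0 0 0 0; -.1 0 -6.5 0 0 0 1; -.1 0 -6.5 0 0 0 1; -.1 0 -6.5 0 0 0 1; -.1 0 -6.5 0 0 0 1; -.1 0 -6.5 0 0 0 1"
  grip_force: 50

```text
clock: 15.2
eef_pos: [0.4336, -0.0854, 0.0554]
orientation: [-0.0, 0.999, -0.037, 0.001]
wrist_force: [3.9, 0.2, 6.2]
opening: 0.0434
```

Call:
drive_tool:
  series: "0 0 0 0 0 0 .3; .1 0 -.1 0 0 0 .3; .1 0 -.2 0 0 0 .3; .1 0 -.2 0 0 0 1; .1 0 -.2 0 0 0 1; .1 0 -.2 0 0 0 1; .1 0 -.2 0 0 0 1"
  grip_force: 50

```text
clock: 16.08
eef_pos: [0.4335, -0.0854, 0.0527]
orientation: [0.0, 0.999, -0.037, 0.0]
wrist_force: [2.3, -0.7, -3.1]
opening: 0.0434
```

Call:
drive_tool:
  series: "0 0 .5 0 0 0 1; 0 0 2 0 0 0 1; 0 0 5 0 0 0 1; 0 0 9 0 0 0 1; 0 0 13 0 0 0 1; 0 0 17 0 0 0 1; 0 0 20 0 0 0 1; 0 0 20 0 0 0 1"
  grip_force: 60

```text
clock: 17.08
eef_pos: [0.4341, -0.0857, 0.2549]
orientation: [-0.0, 0.999, -0.037, 0.002]
wrist_force: [0.3, -0.3, -5.2]
opening: 0.0433
```

```bash
python3 - <<'E'
from k import *
p,r,s=now(); print(p,"rotvec",(Rt*r.inv()).as_rotvec().round(4),"shift",(100*(np.array([.0008,0,.0018])+G+.0752*z-p)).round(2),s["opening"],s["wrist_force"])
E
```

```text
[ 0.43407863 -0.0857345   0.25486714] rotvec [0.3483 0.0035 0.1446] shift [21.39  5.56  0.61] 0.043341219331795834 [ 0.32804644 -0.27881436 -5.24936909]
```

Call:
drive_tool:
  series: "3 1 1 .06 0 .03 1; 6 2 2 .15 0 .06 1; 9 3 2 .25 .002 .1 1; 12 4 2 .3483 .0035 .1446 1; 15.5 5 2 .3483 .0035 .1446 1; 19 5.6 1.5 .3483 .0035 .1446 1; 21.4 5.6 .7 .3483 .0035 .1446 1; 21.4 5.6 .7 .3483 .0035 .1446 1; 21.4 5.6 .7 .3483 .0035 .1446 1; 21.4 5.6 .7 .3483 .0035 .1446 1"

```text
clock: 18.32
eef_pos: [0.6468, -0.0298, 0.2599]
orientation: [-0.173, 0.984, 0.035, -0.008]
wrist_force: [0.0, -0.3, -4.6]
opening: 0.043
```

```bash
python3 - <<'E'
from k import *
p,r,s=now(); print(p,"rotvec",(Rt*r.inv()).as_rotvec().round(4),"shift to 8mm",(100*(np.array([.0008,0,.0018])+G+.0132*z-p)).round(2),s["opening"],s["wrist_force"])
E
```

```text
[ 0.64681751 -0.02978886  0.25991285] rotvec [ 0.0013 -0.0034 -0.0011] shift to 8mm [-0.04  2.08 -5.72] 0.04298216472150076 [ 0.02894226 -0.25313645 -4.6341565 ]
```

Call:
drive_tool:
  series: "0 .7 -1.9 0 0 0 1; 0 1.4 -3.8 0 0 0 1; 0 1.9 -5.2 0 0 0 1; 0 2.1 -5.7 0 0 0 1; 0 2.15 -5.9 0 0 0 1; 0 2.2 -6.1 0 0 0 1; 0 2.2 -6.1 0 0 0 1"

```text
clock: 19.2
eef_pos: [0.6475, -0.0076, 0.1989]
orientation: [-0.173, 0.984, 0.036, -0.008]
wrist_force: [-0.6, -0.2, -3.7]
opening: 0.043
```

Call:
drive_tool:
  series: "0 .05 -.15 0 0 0 1; 0 .1 -.28 0 0 0 1; 0 .1 -.28 0 0 0 1"

```text
clock: 19.58
eef_pos: [0.6474, -0.0064, 0.1959]
orientation: [-0.173, 0.984, 0.036, -0.008]
wrist_force: [-0.1, 0.2, -3.0]
opening: 0.0429
```

Call:
drive_tool:
  series: "0 .04 -.1 0 0 0 1; 0 .04 -.1 0 0 0 1; 0 .04 -.1 0 0 0 1"

```text
clock: 19.95
eef_pos: [0.6476, -0.0065, 0.1957]
orientation: [-0.173, 0.984, 0.036, -0.008]
wrist_force: [-3.0, -3.5, 6.6]
opening: 0.0432
```

Contact is light at 6.6 N. I'll release, then back off straight up.

Call:
drive_tool:
  series: "0 0 0 0 0 0 .45; 0 0 0 0 0 0 .35; 0 0 0 0 0 0 .25; 0 0 0 0 0 0 .25; 0 0 0 0 0 0 .25; 0 -.3 .9 0 0 0 .25; 0 -1 2.7 0 0 0 .25; 0 -2 5.5 0 0 0 .25; 0 -3.5 9.5 0 0 0 .25; -4 -4 12 0 0 0 .25"

```text
clock: 21.2
eef_pos: [0.6083, -0.0475, 0.3172]
orientation: [-0.172, 0.984, 0.036, -0.007]
wrist_force: [0.0, -0.3, 0.2]
opening: 0.0641
```

Call:
drive_tool:
  series: "-5 0 2 0 0 0 .25; -10 0 4 0 0 0 .2; -14 0 5 0 0 0 .2; -18 0 5 0 0 0 0; -18 0 5 0 0 0 0; -18 0 5 0 0 0 0"

```text
clock: 21.95
eef_pos: [0.4278, -0.0464, 0.3659]
orientation: [-0.173, 0.984, 0.036, -0.007]
wrist_force: [0.2, -0.1, 0.4]
opening: 0.0851
```

```bash
python3 - <<'E'
from m import *
from k import *
p,r,s=now(); print(p,s["opening"],s["wrist_force"])
for n in fs: print(n,*blobs(fs[n],(0,150,40),(6,255,255),(172,150,40),(180,255,255)),*blobs(fs[n],(50,80,15),(85,255,140)),sep="\n")
a=fs["top"]["img"];b=fs["side"]["img"]
cv2.imwrite("pics/c8.png",np.hstack([cv2.resize(q,None,fx=3,fy=3,interpolation=cv2.INTER_CUBIC) for q in(a[95:195,295:425],b[135:235,330:460])])[:,:,::-1])
E
```

```text
[ 0.42804376 -0.04611197  0.36498915] 0.08558902585188023 [-0.07467722  0.41232141  0.20760496]
side
(np.int32(172), [359.2, 135.6], [353, 127, 14, 19], [[359.0, 135.6], [9.8, 18.9], 24.0])
(np.int32(179), [400.5, 196.8], [382, 184, 34, 28], [[400.5, 196.9], [36.4, 12.2], 33.2])
(np.int32(64), [249.8, 257.4], [246, 253, 9, 10], [[249.6, 257.5], [8.9, 7.9], 71.6])
(np.int32(107), [442.4, 303.4], [437, 298, 12, 12], [[442.3, 303.3], [12.0, 9.9], 45.0])
(np.int32(247), [427.4, 228.3], [412, 210, 30, 38], [[422.8, 227.5], [37.9, 17.0], 50.2])
(np.int32(74), [432.7, 295.5], [428, 291, 10, 10], [[432.8, 295.2], [9.9, 7.8], 45.0])
top
(np.int32(156), [151.0, 94.2], [144, 88, 15, 14], [[151.0, 94.5], [13.0, 14.0], 90.0])
(np.int32(194), [305.6, 130.9], [298, 123, 17, 17], [[305.5, 131.0], [11.5, 17.9], 41.6])
(np.int32(363), [365.2, 140.5], [349, 134, 40, 17], [[368.5, 142.0], [16.0, 39.0], 90.0])
(np.int32(51), [298.3, 284.9], [295, 282, 8, 7], [[298.5, 285.0], [6.0, 7.0], 90.0])
(np.int32(156), [134.0, 107.5], [127, 101, 15, 14], [[134.1, 107.7], [13.0, 13.9], 63.4])
(np.int32(257), [405.1, 140.4], [389, 136, 33, 11], [[405.0, 141.0], [10.0, 32.0], 90.0])
(np.int32(252), [171.1, 240.3], [158, 232, 26, 18], [[171.1, 240.4], [25.6, 10.8], 18.4])
(np.int32(245), [232.9, 276.0], [222, 264, 23, 24], [[232.9, 276.0], [24.3, 10.3], 49.4])
```

View pics/c8.png

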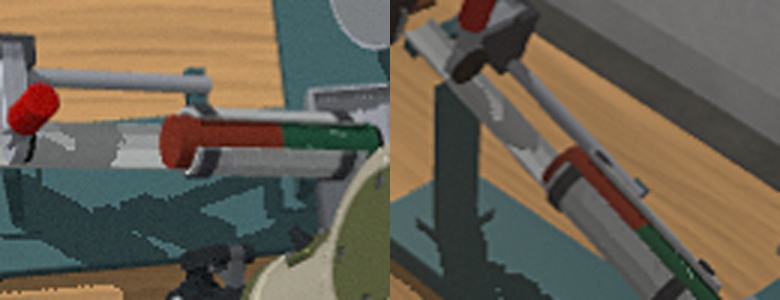

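View 10 shows green at the low end with red directly behind it, its end just proud of the tube's mouth, as the given lengths predict. For the back-stop I'll push the knob downhill from its uphill side with the fingers shut.

```bash
cat >> k.py <<'E'
KN=np.array([.641,.055,.2862])
E
python3 - <<'E'
from k import *
p,r,s=now(); print((Rt*r.inv()).as_rotvec().round(4))
for d in(.07,0): print((100*(KN+.036*x+(.002+d)*z-p)).round(2))
print("per cm down", (-x).round(3))
E
```

```text
[ 0.0019 -0.0036 -0.0015]
[21.23 11.03  0.12]
[21.06 13.42 -6.46]
per cm down [ 0.067 -0.937 -0.342]
```

Call:
drive_tool:
  series: "2 3 1 0 0 0 1; 5 7 2 0 0 0 1; 8 11 2 0 0 0 1; 12 11 2 0 0 0 1; 16 11 1.5 0 0 0 1; 20 11 .5 0 0 0 1; 21.2 11 .2 0 0 0 1; 21.2 11 .2 0 0 0 1; 21.2 11 .2 0 0 0 1"
  grip_force: 40

```text
clock: 23.18
eef_pos: [0.639, 0.0637, 0.3675]
orientation: [-0.173, 0.984, 0.036, -0.008]
wrist_force: [-0.9, 0.3, -0.7]
opening: 0.0
```

```bash
python3 - <<'E'
from k import *
p,r,s=now(); print(p,(Rt*r.inv()).as_rotvec().round(4),s["wrist_force"],s["opening"])
for d in(.07,0): print((100*(KN+.036*x+(.002+d)*z-p)).round(2))
f=grab("side"); print(proj(f,[p+.019*r.apply([0,0,1]),KN+.024*z,KN-.02*z]).round(0).tolist())
a=f["img"]; cv2.imwrite("pics/c9.png",cv2.resize(a[90:190,310:430],None,fx=4,fy=4,interpolation=cv2.INTER_CUBIC)[:,:,::-1])
E
```

```text
[0.63897266 0.06371471 0.36751612] [ 0.0012 -0.0029 -0.0015] [-0.88178989  0.30390297 -0.74287175] 3.644841642194306e-05
[ 0.14  0.05 -0.13]
[-0.03  2.43 -6.71]
[[356.0, 113.0], [362.0, 130.0], [358.0, 141.0]]
```

View pics/c9.png

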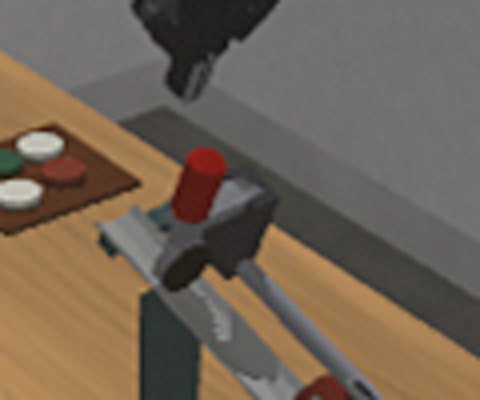

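View 11 shows the shut fingers above the knob on its uphill side, with the tip at crop (190,98), which matches the projection. I'll descend and then push.

Call:
drive_tool:
  series: "0 .6 -1.6 0 0 0 1; 0 1.2 -3.3 0 0 0 1; 0 1.8 -5 0 0 0 1; 0 2.4 -6.6 0 0 0 1; 0 2.4 -6.6 0 0 0 1; 0 2.4 -6.6 0 0 0 1"

```text
clock: 23.98
eef_pos: [0.6396, 0.0878, 0.3013]
orientation: [-0.173, 0.984, 0.036, -0.008]
wrist_force: [-0.4, -0.7, -0.2]
opening: 0.0001
```

Call:
drive_tool:
  series: ".07 -.94 -.34 0 0 0 1; .1 -1.4 -.51 0 0 0 1; .13 -1.87 -.68 0 0 0 1; .17 -2.34 -.85 0 0 0 1; .2 -2.81 -1.03 0 0 0 1"

```text
clock: 24.6
eef_pos: [0.6415, 0.0597, 0.2906]
orientation: [-0.173, 0.984, 0.036, -0.008]
wrist_force: [0.3, 1.6, 2.2]
opening: 0.0003
```

Call:
drive_tool:
  series: ".07 -.94 -.34 0 0 0 1; .13 -1.87 -.68 0 0 0 1; .2 -2.81 -1.03 0 0 0 1; .27 -3.75 -1.37 0 0 0 1; .34 -4.69 -1.71 0 0 0 1; .4 -5.62 -2.05 0 0 0 1; .47 -6.56 -2.39 0 0 0 1; .54 -7.5 -2.74 0 0 0 1; .57 -7.97 -2.9 0 0 0 1; .6 -8.43 -3.08 0 0 0 1"

```text
clock: 25.85
eef_pos: [0.6473, -0.0247, 0.2596]
orientation: [-0.173, 0.984, 0.036, -0.008]
wrist_force: [-0.2, 1.6, 1.7]
opening: 0.0003
```

```bash
python3 - <<'E'
from m import *
from k import *
p,r,s=now(); print(p,s["wrist_force"],"finger tube x",245+1000*(p-G)@x,1000*(p-G)@y)
for n in fs: print(n,*blobs(fs[n],(0,150,40),(6,255,255),(172,150,40),(180,255,255),amin=90),sep="\n")
E
```

```text
[ 0.64723624 -0.02521006  0.25939183] [ 0.48776383 -0.06055476  0.26713882] finger tube x 249.70506041600052 -0.450567414719516
side
(np.int32(169), [385.9, 164.1], [380, 155, 14, 19], [[385.7, 164.1], [9.4, 18.3], 26.6])
(np.int32(179), [400.7, 196.8], [384, 184, 31, 28], [[399.5, 199.0], [34.6, 10.6], 45.0])
(np.int32(106), [442.4, 303.4], [437, 298, 12, 12], [[442.3, 303.3], [12.0, 9.9], 45.0])
top
(np.int32(166), [151.0, 94.4], [144, 88, 15, 14], [[151.0, 94.5], [13.0, 14.0], 90.0])
```

Call:
drive_tool:
  series: ".02 -.28 -.1 0 0 0 1; .04 -.56 -.2 0 0 0 1; .06 -.84 -.31 0 0 0 1; .08 -1.12 -.41 0 0 0 1"

```text
clock: 26.45
eef_pos: [0.6482, -0.0357, 0.2556]
orientation: [-0.173, 0.984, 0.036, -0.008]
wrist_force: [-0.3, 2.1, 1.4]
opening: -0.0
```

Call:
drive_tool:
  series: ".01 -.14 -.05 0 0 0 1; .02 -.28 -.1 0 0 0 1"

```text
clock: 26.7
eef_pos: [0.6484, -0.0385, 0.2546]
orientation: [-0.173, 0.984, 0.036, -0.008]
wrist_force: [-0.5, 1.4, 0.2]
opening: 0.0
```

Call:
drive_tool:
  series: ".01 -.14 -.05 0 0 0 1; .02 -.28 -.1 0 0 0 1"

```text
clock: 26.95
eef_pos: [0.6485, -0.0394, 0.2542]
orientation: [-0.174, 0.984, 0.037, -0.008]
wrist_force: [-5.0, 9.1, 7.7]
opening: 0.0002
```

The force stepped up to about 12 N at the expected place (finger near 234 mm), so the back-stop bears on red. I'll give it one small press, then back off.

Call:
drive_tool:
  series: ".01 -.07 -.03 0 0 0 1; .01 -.07 -.03 0 0 0 1; 0 .2 .07 0 0 0 1; -.03 .9 .33 0 0 0 1; -.1 1.9 .7 0 0 0 1; -.1 1.2 2.6 0 0 0 1; -.1 .3 5.1 0 0 0 1; -.1 -.7 8 0 0 0 1; -4 -.7 9 0 0 0 1; -9 -.7 9 0 0 0 1"

```text
clock: 28.2
eef_pos: [0.5583, -0.0496, 0.3453]
orientation: [-0.172, 0.984, 0.035, -0.007]
wrist_force: [0.2, 0.2, 0.4]
opening: 0.0001
```

Call:
drive_tool:
  series: "-5 0 1 0 0 0 1; -10 4 1 0 0 0 1; -12 8 1 0 0 0 1; -12 13 1 0 0 0 1; -12 18 1 0 0 0 1; -12 23 1 0 0 0 1; -12 27 1 0 0 0 1; -12 27 1 0 0 0 1"

```text
clock: 29.2
eef_pos: [0.4382, 0.2239, 0.3545]
orientation: [-0.173, 0.984, 0.038, -0.008]
wrist_force: [-0.0, -1.3, 0.4]
opening: -0.0005
```

```bash
python3 - <<'E'
from m import *
from k import *
p,r,s=now(); print(p,s["wrist_force"],s["joint_velocities"].round(3))
for n in fs:
  print(n,*blobs(fs[n],(0,150,40),(6,255,255),(172,150,40),(180,255,255),amin=90),*blobs(fs[n],(50,80,15),(85,255,140),amin=90),sep="\n")
k=[[b for b in blobs(fs[n],(0,200,90),(6,255,255),(174,200,90),(180,255,255),amin=60)] for n in fs]; print(k)
a=fs["top"]["img"];b=fs["side"]["img"]
cv2.imwrite("pics/c10.png",np.hstack([cv2.resize(a[90:310,150:490],(494,320)),cv2.resize(b[125:235,330:435],(306,320),interpolation=cv2.INTER_CUBIC)])[:,:,::-1])
E
```

```text
[0.43917985 0.22068552 0.35450933] [ 0.37776609  0.10271454 -0.66166489] [ 0.013 -0.008  0.018  0.008 -0.001 -0.003  0.001]
side
(np.int32(175), [389.9, 168.1], [383, 159, 15, 19], [[389.8, 168.4], [9.8, 18.8], 26.6])
(np.int32(176), [400.6, 197.4], [381, 184, 35, 28], [[400.0, 196.9], [37.0, 13.6], 29.5])
(np.int32(108), [442.5, 303.5], [437, 298, 12, 12], [[442.5, 303.5], [11.3, 9.9], 45.0])
(np.int32(250), [427.6, 228.8], [412, 210, 30, 38], [[422.7, 227.9], [38.0, 16.6], 48.4])
top
(np.int32(161), [150.9, 94.4], [144, 88, 15, 14], [[151.0, 94.5], [13.0, 14.0], 90.0])
(np.int32(440), [364.3, 137.0], [348, 125, 41, 26], [[367.2, 135.0], [24.0, 38.4], 77.7])
(np.int32(157), [134.2, 107.5], [127, 101, 15, 14], [[134.1, 107.7], [13.0, 13.9], 63.4])
(np.int32(275), [406.1, 140.9], [389, 136, 33, 16], [[405.1, 140.0], [33.1, 14.4], 16.3])
(np.int32(253), [170.9, 240.3], [158, 232, 26, 18], [[170.9, 240.1], [25.3, 10.6], 21.0])
(np.int32(251), [233.0, 275.9], [222, 264, 23, 24], [[233.0, 275.9], [24.4, 10.5], 49.4])
[[], [(np.int32(160), [356.0, 132.1], [348, 125, 17, 16], [[356.0, 132.7], [11.1, 18.0], 56.3])]]
```

View pics/c10.png

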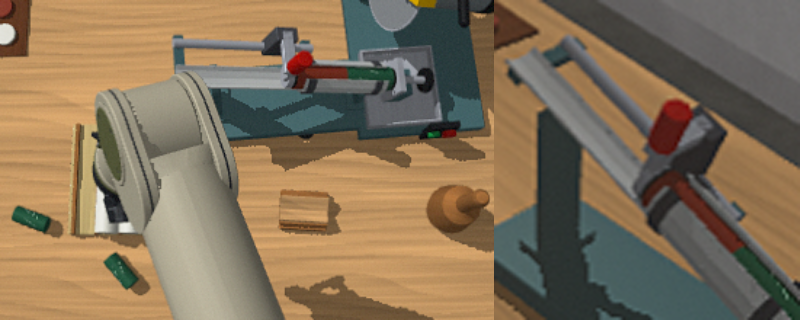

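The last view (12) shows the back-stop's face against the red core, green below it, and the bystanders undisturbed. I'll check the back-stop's travel and hand in.

```bash
python3 - <<'E'
from k import *
from workcell import hand_in
s,t=grab("side"),grab("top")
a,e=two(t,(356,132.1),s,(389.9,168.1)); b,_=two(t,(305.6,130.9),s,(359.1,135.7)); print(a.round(4),e,"moved",(a-b)@x,"knob tube x",245+1000*(a-G)@x)
print(hand_in())
E
```

```text
[ 0.6493 -0.0621  0.2448] 0.004872843462720907 moved -0.12539349631063795 knob tube x 209.9731912284614
the job is handed in; nothing more can be done
None
```

Both cores are loaded and the job is handed in, with about 29 s of the 69 s used at my last reading. I slid the green core endways along its lane, gripped it, laid it in the gutter and let it slide down to the stop. The red core followed from the cradle. I then pushed the back-stop by its knob until it met the red core, and drew the arm clear.

**What the last checks showed**
- **Cores:** green lies at the low end, with red end to end behind it and just proud of the tube's mouth.
- **Back-stop:** the push force stepped up to about 12 N at the expected place. The knob moved 125 mm and measures 210 mm uphill of the stop, against 208 mm expected; the 2 mm difference is within the camera accuracy.
- **Forces:** the highest wrist force I read was about 14 N.

**What disagreed or could not be fully checked**
- **Gutter height:** it came out about 2 mm higher than I had measured, so I laid the cores in by feel.
- **Knob views:** the two camera views of the knob missed each other by 3 to 5 mm.
- **Grips:** I gripped each core once slightly too high and regripped it.
- **White cores and chisel:** the arm hid most of the white cores and all of the chisel in the final picture. The white cores were unmoved when last fully seen, just after the green core was slid. I saw no contact with either.

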